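# Reset the needle valve of an air clamp jig

## Robot

A 6-joint arm with a two-finger parallel gripper is mounted at the origin on the work surface. World frame = base frame: x ahead of the robot, y to its left, z up, the work surface at z = 0. Lengths are in m, angles in rad, forces in N, time in s.
With the tool pointing down it reaches from about 0.375 to 0.9 m from the base axis. Payload 3.1 kg.
Tool frame: the origin (TCP) lies at the centre of the arm's flange, where the gripper is bolted on; the fingertips stand 182 mm ahead of it and the grasp point (between the pads) lies 164 mm ahead of it; z points along the fingers, y is the line along which they close (so a half turn about z gives the same grasp; the last joint's range is limited). The gripper opens to 87 mm and grips with 3 to 60 N. Pads are 19 mm wide; open, the fingers measure 117 mm over their backs; the gripper's body (75 mm by 190 mm) begins 51 mm behind the grasp point.
Start: joints at [-1.391, 0.527, 1.433, -0, 1.181, -0.178], TCP at [0.219, -0.585, 0.405] pointing down, gripper open.
Joint ranges: [-3.08, 3.08], [-0.75, 2.2], [0.22, 2.44], [-1.43, 4.57], [0, 2.65], [-2.85, 2.85]. Speed limits (rad/s): [2.79, 2.79, 3.14, 3.14, 3.14, 3.14].

## Interface

Orientations are given as a unit quaternion [x, y, z, w].
In Python, from rig import * gives the robot as it stands.
- The arm moves only by the tool move_arm, never from a script. Its argument "commands" is a list that holds one entry, the list of rows, each a list of 6 numbers: the shift along the tool's x, y, z in units of 40 mm (1.0 is 40 mm), then the turn, a rotation vector about the tool's x, y, z in rad. A call has 1 to 12 rows; each row is the pose to reach, as a shift and turn from the pose commanded when the call began, along the tool's axes at that moment; what a row does not reach only later rows make up. A row lasts 1/8 s, in which the tool goes at most 62.5 mm and 10.7 degrees, less where a joint would pass 70% of its speed; a pose out of reach is approached as far as the arm can. A call with a gripper value outside its range is refused whole. "claw" is the closure, from -1 (fully open) to 1 (shut), so that 0 is half open, set as the call begins (left out, the last holds). The fingers move at their own pace and stop on an object; "squeeze" is the grip in N (left out, the last holds). Time passes only in rows, so rows that repeat a pose let the fingers close. It gives the time, the measured TCP pose, the force, the opening and the grip force at its end, in the units of the state.
- get_obs(): the state, without advancing time (a new reading comes with each control period).
- camera(name): name is "scene" or "top" or "wrist"; returns a dict with "pixels" (384x512x3 uint8, blue, green, red), "range_z" (384x512 float32, m along the optical axis (not along the pixel's ray), 0 where there is no reading), "camera_matrix" (3x3 intrinsics, pixels), "extrinsics" (4x4, takes a point from world to camera coordinates). Camera axes: x right, y up, looking along -z (the intrinsics and any distortion apply to the point x, -y, -z); pixel columns grow to the right and rows downward; lengths in m; the calibration is good to about 2 mm. A picture is of the moment at which its call begins.
- hand_in(): hands the job in; it is judged then, once.
The state is a dict: "time": time; "q": joint angles; "joint_velocities": joint speeds; "joint_torque": joint torques, N m; "position": TCP position; "tool_rot": TCP orientation; "ft_force": force on the tool from outside, world axes, zero at the start; "moment": the same for the moment, N m; "grip_width": finger opening in m; "grip_force": force on a finger pad.
Only numpy, scipy, OpenCV 4.12 (cv2) and the standard library are available. Lean on these libraries where they do the work, as an engineer would, in place of code of your own. Each camera call takes 0.05 s, during which the arm holds its last target. There are 200 camera calls.

## Task

The air clamp on this jig is back from service and its speed must be set with the air still off. Screw the needle valve's T-handle in (clockwise from above) until it bottoms on its seat, so gently that the hand-tight bonnet does not turn with it, then back it off half a turn. Only then open the air by swinging the ball valve's lever fully round until it lies along the pipe; leave the things lying about where they are.

Things in the scene. Friction and masses are not known exactly. Their poses are not given: they have to be found in the camera images.
- station: Air clamp jig: aluminium base plate 170 x 430 x 12 mm fixed to the bench, with a steel pipe (axis 45 mm up) along it, brass ball valve at y = -65 mm, brass needle valve at y = +55 mm, square clamp cylinder (57 mm high) at y = 185 mm. Origin on the bench top, midway across the plate; -x is its robot side, y runs along the pipe from supply to cylinder; the plate spans y = -185 to 245 mm.
- bar_mid (a point): Middle of the needle valve's T-handle: round steel bar 11 mm thick, 66 mm long, level on an upright 9 mm stem, 118 mm above the bench. x along the bar, z up the stem, the turning axis. Clockwise from above screws the needle in, against about 0.07 N m of steady friction; at the seat it stops hard. The packing nut, 23 mm wide, ends 26 mm below the bar.
- needle (a point): Tip of the needle on the handle's axis, hidden inside the valve  45.0 mm above the bench on its seat, 0.5 mm higher for each turn of the handle anticlockwise. It starts 0.3 to 0.7 turn out. The reading is far too rough to find the seat by, so it has to be felt; the handle's direction there differs each time. 0.15 to 0.4 N m over the friction seats it.
- bonnet (a joint): Turn of the needle valve's brass bonnet (27 mm wide hexagon, round the handle's stem, 62 to 81 mm above the bench) in the valve body (rad), 0 at the start. It is only hand-tight: more than 0.6 N m on the T-handle, 18 N at the end of the bar, turns it, which must not happen.
- lever (a joint): Angle of the ball valve's lever (rad): 0 shut (across the pipe, pointing to the jig's -x), grows anticlockwise seen from above to 1.57 at its stop, open (along the pipe, pointing to the jig's -y). About 0.12 N m of friction; it stays where it is left.
- lever_grip (a point): Point on the black sleeve of the ball valve's lever, 75 mm from the pivot, 78 mm above the bench. The sleeve is 16 mm wide, 10 mm high and reaches from 37 to 99 mm from the pivot; under it is free down to the base plate. x of the point points back to the pivot, z up.
- lever_pivot (a point): Upright turning axis of the ball valve's lever, at the lever's height, 78 mm above the bench; fixed to the jig, with the jig's axes.
- spanner: Loose steel spanner lying on the bench on the robot's side of the jig, not needed. Origin under its middle.
- parts_bin: Loose blue open parts bin with brass fittings, 120 x 90 x 50 mm, on the far side of the jig, not needed. Origin under its middle.
- oil_bottle: Loose white bottle, 44 mm wide, 120 mm tall, on the far side of the jig, not needed. Origin under its middle.
- tape: Loose cardboard-coloured tape roll lying flat, 80 mm wide, 25 mm high, on the robot's side of the jig, not needed. Origin under its middle.

How it is judged:
By the outcome, as a careful person would: the job done as asked, in the order asked, and still so for the second after the job is handed in, with the robot touching nothing.
It also fails if it takes over 69 s, if anything falls off the work surface, if the arm or the gripper's body presses on something with over 40 N, if the wrist force passes 120 N, or if a joint passes its speed limit or range.

## Working session

There is one attempt and no reset: what is moved stays moved. The work goes in short steps, Python scripts to look and compute and a tool call to move; the robot and the scene stay as the last step left them, time stands still between calls to the robot, and variables do not carry over. Pictures are saved under pics/ and viewed, at most 10 in all, crops included, and the job is handed in when it is done.

Besides the shell and the picture viewer there is one more tool, called after "Emit:" as a command line: name --argument value ..., lists and objects as JSON in quotes. move_arm: Moves the arm, as the interface text tells. Its arguments: {"type":"object","properties":{"commands":{"type":"array","items":{"type":"array","items":{"type":"array","items":{"type":"number"}}}},"claw":{"type":"number"},"squeeze":{"type":"number"}},"required":["commands"]}

```bash
mkdir -p pics; ls; cat > h.py <<'E'
from rig import *
import numpy as np, cv2
from scipy.spatial.transform import Rotation as R
def snap(n,f):
    c=camera(n); cv2.imwrite('pics/'+f,c['pixels']); np.savez('/tmp/'+n+'.npz',**{k:np.asarray(c[k]) for k in('pixels','range_z','camera_matrix','extrinsics')}); return c
def load(n): return dict(np.load('/tmp/'+n+'.npz'))
def plane(c,u,v,z):
    K=c['camera_matrix'];E=np.linalg.inv(c['extrinsics'])
    d=np.linalg.inv(K)@[u,v,1]; d=E[:3,:3]@[d[0],-d[1],-d[2]]; o=E[:3,3]
    return o+d*(z-o[2])/d[2]
def cloud(c):
    K=c['camera_matrix'];E=np.linalg.inv(c['extrinsics']);h,w=c['range_z'].shape
    v,u=np.mgrid[:h,:w];z=c['range_z'];p=np.stack([(u-K[0,2])/K[0,0]*z,-(v-K[1,2])/K[1,1]*z,-z],-1)
    return p@E[:3,:3].T+E[:3,3]
E
python3 - <<'E'
from h import *
o=get_obs();print(o)
snap('scene','s1.png');snap('top','t1.png')
E
```

```text
pics
{'time': 0.0, 'q': array([-1.39052954e+00,  5.28449044e-01,  1.43394648e+00,  1.15285826e-06,
        1.18141598e+00, -1.78501837e-01]), 'joint_velocities': array([ 0.00103008,  0.00169223,  0.00060659, -0.00031661,  0.00081963,
       -0.00181447]), 'joint_torque': array([-2.13447827e-03, -4.40053010e+01, -1.76594299e+01,  6.31787349e-02,
        5.83437702e-02, -1.80006623e-04]), 'position': array([ 0.21941103, -0.58483096,  0.40376768]), 'tool_rot': array([ 9.83953166e-01,  1.78423475e-01, -4.46002120e-07, -1.10942253e-03]), 'ft_force': array([0.62149778, 0.47196996, 0.2554006 ]), 'moment': array([-0.00342064, -0.0175665 , -0.00328381]), 'grip_force': 0.0, 'grip_width': 0.08741452684780764}
```

View pics/s1.png

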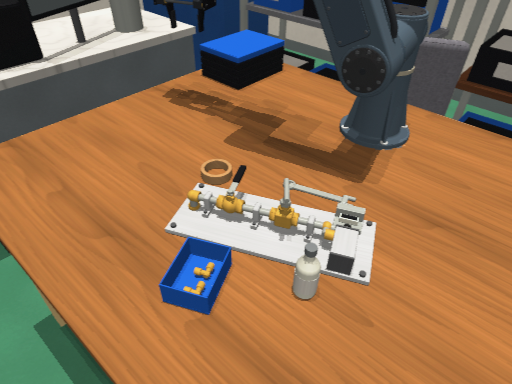

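View pics/t1.png

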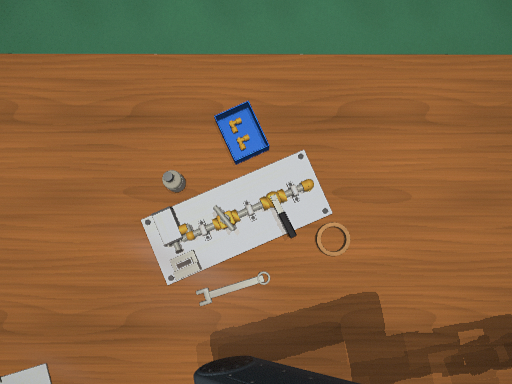

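The scene view shows the jig with its cylinder end at about (345,245). The top view shows the T-handle near (225,217), the black lever sleeve near (287,222), the tape at (333,239), the spanner at (235,288), the bin at (242,132) and the bottle at (173,181). I'll measure with colour and depth.

```bash
python3 - <<'E'
from h import *
c=load('top');P=cloud(c);im=c['pixels']
print('cam',np.linalg.inv(c['extrinsics'])[:3,3])
z=P[...,2]
hsv=cv2.cvtColor(im,cv2.COLOR_BGR2HSV)
# plate
m=((z>0.006)&(z<0.018)&(hsv[...,1]<60)&(hsv[...,2]>150)).astype(np.uint8)
m[:140]=0;m[290:]=0;m[:,:130]=0;m[:,345:]=0
m=cv2.morphologyEx(m,cv2.MORPH_OPEN,np.ones((3,3)))
pts=np.argwhere(m)[:,::-1]
w=np.array([plane(c,u,v,0.012)[:2] for u,v in pts])
r=cv2.minAreaRect((w*1000).astype(np.float32));print(r,cv2.boxPoints(r))
# high things
for lo,hi in((.105,.135),(.07,.09)):
    s=(z>lo)&(z<hi); s[:140]=0;s[290:]=0;s[:,:130]=0;s[:,345:]=0
    n,l,st,ce=cv2.connectedComponentsWithStats(s.astype(np.uint8))
    for i in range(1,n):
        if st[i,4]>8:
            q=P[l==i]; rr=cv2.minAreaRect((q[:,:2]*1000).astype(np.float32));print(lo,st[i],ce[i],np.median(q,0),rr)
# black sleeve
s=(hsv[...,2]<60);s[:190]=0;s[245:]=0;s[:,:265]=0;s[:,305:]=0
p=np.argwhere(s)[:,::-1];w=np.array([plane(c,u,v,0.083)[:2] for u,v in p]);print('sleeve',cv2.minAreaRect((w*1000).astype(np.float32)),len(p))
t=cv2.resize(im[150:290,130:345],None,fx=3.7,fy=3.7,interpolation=cv2.INTER_CUBIC)
s=cv2.imread('pics/s1.png')
s=cv2.resize(s[160:280,160:385],(795,424),interpolation=cv2.INTER_CUBIC)
cv2.imwrite('pics/c1.png',s);cv2.imwrite('pics/c2.png',t)
E
```

```text
cam [ 0.46965721 -0.00604888  1.12623777]
((503.7489318847656, 24.637481689453125), (249.94944763183594, 428.2801513671875), 23.759477615356445) [[ 303.0898   170.276  ]
 [ 475.6431  -221.7052 ]
 [ 704.4081  -121.00104]
 [ 531.85474  270.98016]]
0.105 [163 172  11  10  87] [167.74712644 176.37931034] [0.62096674 0.18649756 0.11849018] ((620.3628540039062, 186.87054443359375), (19.41562271118164, 20.528472900390625), 1.7382160425186157)
0.105 [213 205  22  26 156] [223.39102564 217.68589744] [0.52985587 0.06454772 0.12095765] ((530.7337036132812, 64.38934326171875), (65.76762390136719, 10.878555297851562), 39.114707946777344)
0.07 [162 170  19  19 172] [172.68604651 180.31395349] [0.61418058 0.18000331 0.08061133] ((620.974365234375, 187.5332489013672), (40.83823776245117, 40.894474029541016), 62.59170150756836)
0.07 [268 194  29  45 332] [282.54216867 215.78313253] [ 0.53725909 -0.06688695  0.08052008] ((539.9093017578125, -66.26904296875), (109.20195770263672, 20.273120880126953), 28.7131290435791)
0.07 [225 214   6   7  14] [228.21428571 216.92857143] [0.53399299 0.0553297  0.08161584] ((535.486083984375, 57.40453338623047), (15.194177627563477, 6.381486415863037), 45.34119415283203)
sleeve ((518.2879028320312, -75.78067016601562), (57.894500732421875, 17.017704010009766), 26.58667755126953) 179
```

View pics/c1.png

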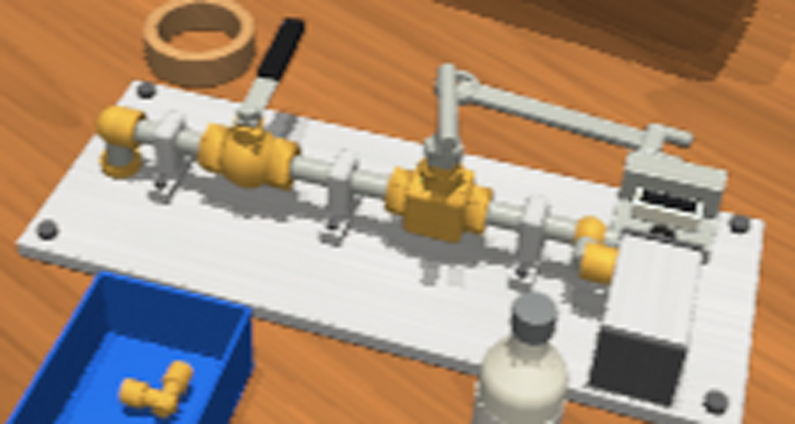

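View pics/c2.png

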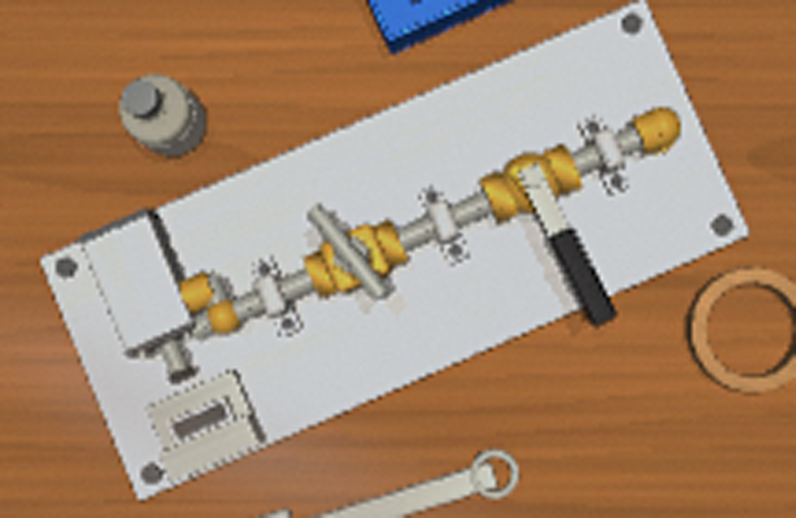

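The crops confirm it: the T-handle bar lies at about 39° in the world, the lever points towards the robot, and the long grey thing in the scene view is just the spanner behind the jig. I'll move above the T-handle with the wrist wound back, so the full clockwise travel is available in one grip.

Emit:
move_arm --commands '[[[1.1,-1.05,0,0,0,-0.165],[2.2,-2.1,0,0,0,-0.33],[3.25,-3.1,0,0,0,-0.495],[4.3,-4.15,0,0,0,-0.66],[5.4,-5.2,0,0,0,-0.825],[6.5,-6.2,0,0,0,-0.99],[7.55,-7.25,0,0,0,-1.155],[8.65,-8.3,0,0,0,-1.32],[9.7,-9.3,0,0,0,-1.485],[10.8,-10.4,0,0,0,-1.65],[11.9,-11.4,0,0,0,-1.815],[12.97,-12.46,0,0,0,-1.98]]]' --claw -1

```text
time: 1.6
position: [0.5308, 0.0656, 0.4045]
tool_rot: [0.388, 0.922, -0.0, 0.0]
ft_force: [0.1, 0.2, 0.6]
grip_width: 0.0871
grip_force: 0.0
```

Emit:
move_arm --commands '[[[0,0,0,0,0,-0.17],[0,0,0,0,0,-0.34],[0,0,0,0,0,-0.51],[0,0,0,0,0,-0.68],[0,0,0,0,0,-0.85],[0,0,0,0,0,-1.02],[0,0,0,0,0,-1.19],[0,0,0,0,0,-1.36],[0,0,0,0,0,-1.48],[0,0,0,0,0,-1.48]]]'

```text
time: 2.85
position: [0.5301, 0.0637, 0.4044]
tool_rot: [-0.331, 0.943, 0.0, -0.0]
ft_force: [-1.1, 0.1, 0.9]
grip_width: 0.0868
grip_force: 0.0
```

```bash
cat >> h.py <<'E'
def yaw(o):
    t=R.from_quat(o['tool_rot']).as_matrix();return np.arctan2(t[1,0],t[0,0])
def rel(p):  # shift in tool units to bring grasp point to world p
    o=get_obs();t=R.from_quat(o['tool_rot']).as_matrix();return t.T@(np.array(p)-(o['position']+t[:,2]*.164))/.04
def st(o=None):
    o=o or get_obs();print('t %.2f'%o['time'],o['position'].round(4),'yaw',yaw(o).round(4),'q',o['q'].round(3),'F',o['ft_force'].round(2),'M',o['moment'].round(3),'w %.4f g %.1f'%(o['grip_width'],o['grip_force']))
E
python3 - <<'E'
from h import *
st();c=snap('wrist','w1.png');P=cloud(c);z=P[...,2]
print(np.linalg.inv(c['extrinsics']).round(3))
s=((z>.108)&(z<.135)).astype(np.uint8)
n,l,s2,ce=cv2.connectedComponentsWithStats(s)
for i in range(1,n):
    if s2[i,4]>100:
        q=np.argwhere(l==i)[:,::-1];w=np.array([plane(c,u,v,0.118)[:2] for u,v in q]);print(s2[i],cv2.minAreaRect((w*1000).astype(np.float32)))
E
```

```text
t 2.85 [0.5301 0.0637 0.4044] yaw -2.4658 q [-0.09   0.406  1.661  0.     1.076 -2.336] F [-1.08  0.11  0.88] M [ 0.146 -0.13  -0.063] w 0.0868 g 0.0
[[-0.626 -0.754 -0.198  0.478]
 [ 0.78  -0.606 -0.159  0.021]
 [-0.    -0.254  0.967  0.384]
 [ 0.     0.     0.     1.   ]]
[249 160  11  67 718] ((532.9503173828125, 66.17438507080078), (67.76165771484375, 10.19964599609375), 39.06676483154297)
```

View pics/w1.png

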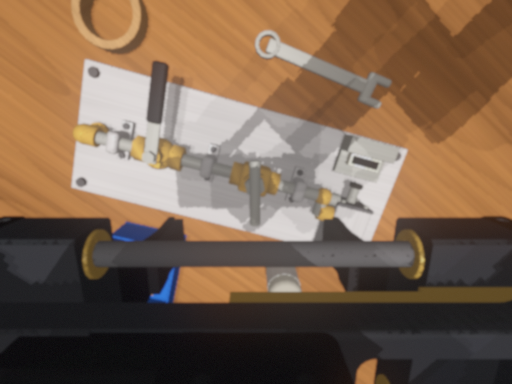

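The wrist view shows the bar clear at (254,195) and nothing in the way. Both views agree on it to 2 mm: (0.532, 0.0655), at 39.07°. I'll descend and grip gently.

Emit:
move_arm --commands '[[[-0.06,0,0.8,0,0,0.006],[-0.06,0,1.6,0,0,0.006],[-0.06,0,2.3,0,0,0.006],[-0.06,0,2.8,0,0,0.006],[-0.06,0,3.05,0,0,0.006],[-0.06,0,3.05,0,0,0.006]]]'

```text
time: 3.65
position: [0.5321, 0.0652, 0.2823]
tool_rot: [-0.329, 0.944, 0.0, -0.001]
ft_force: [-0.4, -0.0, 0.6]
grip_width: 0.0869
grip_force: 0.0
```

Emit:
move_arm --commands '[[[0,0,0,0,0,0],[0,0,0,0,0,0],[0,0,0,0,0,0],[0,0,0,0,0,0],[0,0,0,0,0,0],[0,0,0,0,0,0],[0,0,0,0,0,0],[0,0,0,0,0,0]]]' --claw 1 --squeeze 8

```text
time: 4.65
position: [0.5321, 0.0652, 0.2827]
tool_rot: [-0.329, 0.944, 0.0, -0.0]
ft_force: [0.5, -0.3, -0.0]
grip_width: 0.0153
grip_force: 0.0
```

```bash
python3 -c "
from h import *
st()"
```

```text
t 4.65 [0.5321 0.0652 0.2827] yaw -2.4705 q [-0.087  0.59   1.763  0.     0.789 -2.329] F [ 0.47 -0.25 -0.01] M [ 0.183 -0.075  0.052] w 0.0153 g 0.0
```

Emit:
move_arm --commands '[[[0,0,0,0,0,0],[0,0,0,0,0,0],[0,0,0,0,0,0],[0,0,0,0,0,0]]]'

```text
time: 5.15
position: [0.5314, 0.0659, 0.2827]
tool_rot: [-0.329, 0.944, 0.001, -0.001]
ft_force: [-1.6, 5.1, 2.8]
grip_width: 0.0108
grip_force: 8.0
```

```bash
cat >> h.py <<'E'
def avg(n=5):
    A=[]
    for i in range(n):
        camera('wrist');o=get_obs();A.append(np.r_[o['ft_force'],o['moment'],o['joint_torque'][5],o['q'][5],yaw(o),o['grip_width'],o['grip_force']])
    A=np.array(A);print('t %.2f'%o['time']);print('F',A[:,:3].mean(0).round(2),'M',A[:,3:6].mean(0).round(3),'sd',A[:,5].std().round(3),'tq6 %.3f q6 %.4f yaw %.4f w %.4f g %.1f'%tuple(A[:,6:].mean(0)),o['position'].round(4))
E
python3 -c "
from h import *
avg()"
```

```text
t 5.40
F [-1.93  4.67  1.93] M [0.993 0.224 0.026] sd 0.037 tq6 0.026 q6 -2.3287 yaw -2.4707 w 0.0105 g 8.0 [0.5315 0.0659 0.2827]
```

Emit:
move_arm --commands '[[[0,0,0,0,0,0.03],[0,0,0,0,0,0.06],[0,0,0,0,0,0.09],[0,0,0,0,0,0.12],[0,0,0,0,0,0.15],[0,0,0,0,0,0.18],[0,0,0,0,0,0.21],[0,0,0,0,0,0.24],[0,0,0,0,0,0.27],[0,0,0,0,0,0.3]]]'

```text
time: 6.65
position: [0.5315, 0.0658, 0.2827]
tool_rot: [-0.184, 0.983, 0.001, -0.001]
ft_force: [-2.4, 4.9, 1.8]
grip_width: 0.0106
grip_force: 8.0
```

```bash
python3 -c "
from h import *
avg()"
```

```text
t 6.90
F [-2.1   4.68  2.08] M [0.906 0.224 0.056] sd 0.025 tq6 0.080 q6 -2.0283 yaw -2.7710 w 0.0106 g 8.0 [0.5315 0.0658 0.2827]
```

Emit:
move_arm --commands '[[[0.01,0.02,0,0,0,0.05],[0.01,0.02,0,0,0,0.1],[0.01,0.02,0,0,0,0.15],[0.01,0.02,0,0,0,0.2],[0.01,0.02,0,0,0,0.25],[0.01,0.02,0,0,0,0.3],[0.01,0.02,0,0,0,0.35],[0.01,0.02,0,0,0,0.4],[0.01,0.02,0,0,0,0.45],[0.01,0.02,0,0,0,0.5]]]'

```text
time: 8.15
position: [0.5313, 0.0658, 0.2827]
tool_rot: [0.065, 0.998, -0.0, -0.0]
ft_force: [-1.1, 2.8, 0.6]
grip_width: 0.0104
grip_force: 8.0
```

```bash
python3 -c "
from h import *
avg(3)"
```

```text
t 8.30
F [-1.43  2.75  0.64] M [0.432 0.054 0.051] sd 0.041 tq6 0.134 q6 -1.5271 yaw 3.0124 w 0.0108 g 8.0 [0.5313 0.0658 0.2827]
```

Emit:
move_arm --commands '[[[0,0.01,0,0,0,0.075],[0,0.01,0,0,0,0.15],[0,0.01,0,0,0,0.225],[0,0.01,0,0,0,0.3],[0,0.01,0,0,0,0.375],[0,0.01,0,0,0,0.45],[0,0.01,0,0,0,0.525],[0,0.01,0,0,0,0.6],[0,0.01,0,0,0,0.675],[0,0.01,0,0,0,0.75],[0,0.01,0,0,0,0.825],[0,0.01,0,0,0,0.9]]]'

```text
time: 9.8
position: [0.5312, 0.0657, 0.2827]
tool_rot: [0.492, 0.87, -0.001, -0.0]
ft_force: [-2.4, 0.1, 1.1]
grip_width: 0.0104
grip_force: 8.0
```

```bash
python3 -c "
from h import *
avg(3)"
```

```text
t 9.95
F [-2.02 -0.91  1.96] M [-0.174  0.263  0.085] sd 0.006 tq6 0.173 q6 -0.6267 yaw 2.1132 w 0.0108 g 8.0 [0.5312 0.0657 0.2827]
```

Emit:
move_arm --commands '[[[0,0,0,0,0,0.04],[0,0,0,0,0,0.08],[0,0,0,0,0,0.12],[0,0,0,0,0,0.16],[0,0,0,0,0,0.2],[0,0,0,0,0,0.24],[0,0,0,0,0,0.28],[0,0,0,0,0,0.32]]]'

```text
time: 10.95
position: [0.5311, 0.0657, 0.2827]
tool_rot: [0.624, 0.781, -0.001, -0.0]
ft_force: [-2.9, -2.4, 1.3]
grip_width: 0.0105
grip_force: 8.0
```

```bash
python3 -c "
from h import *
avg(3)"
```

```text
t 11.10
F [-3.03 -2.14  1.8 ] M [-0.419  0.408  0.022] sd 0.012 tq6 0.125 q6 -0.3078 yaw 1.7943 w 0.0107 g 8.0 [0.5311 0.0658 0.2827]
```

Emit:
move_arm --commands '[[[0,-0.01,0,0,0,0.04],[0,-0.01,0,0,0,0.08],[0,-0.01,0,0,0,0.12],[0,-0.01,0,0,0,0.16],[0,-0.01,0,0,0,0.2],[0,-0.01,0,0,0,0.24],[0,-0.01,0,0,0,0.28],[0,-0.01,0,0,0,0.32]]]'

```text
time: 12.1
position: [0.5308, 0.0657, 0.2827]
tool_rot: [0.741, 0.672, -0.001, -0.0]
ft_force: [-4.2, -2.7, 2.0]
grip_width: 0.0105
grip_force: 8.0
```

```bash
python3 -c "
from h import *
avg(3)"
```

```text
t 12.25
F [-3.68 -3.25  2.  ] M [-0.535  0.504  0.057] sd 0.032 tq6 0.125 q6 0.0121 yaw 1.4740 w 0.0106 g 8.0 [0.5308 0.0658 0.2827]
```

Emit:
move_arm --commands '[[[0,-0.01,0,0,0,0.04],[0,-0.01,0,0,0,0.08],[0,-0.01,0,0,0,0.12],[0,-0.01,0,0,0,0.16],[0,-0.01,0,0,0,0.2],[0,-0.01,0,0,0,0.24]]]'

```text
time: 13.0
position: [0.5306, 0.0658, 0.2827]
tool_rot: [0.816, 0.578, -0.001, 0.0]
ft_force: [-4.0, -4.4, 2.3]
grip_width: 0.0107
grip_force: 8.0
```

```bash
python3 -c "
from h import *
avg(3)"
```

```text
t 13.15
F [-3.01 -4.19  1.87] M [-0.672  0.52   0.058] sd 0.009 tq6 0.119 q6 0.2522 yaw 1.2339 w 0.0107 g 8.0 [0.5306 0.0658 0.2827]
```

Emit:
move_arm --commands '[[[-0.02,-0.01,0,0,0,0.04],[-0.02,-0.01,0,0,0,0.08],[-0.02,-0.01,0,0,0,0.12],[-0.02,-0.01,0,0,0,0.16],[-0.02,-0.01,0,0,0,0.2],[-0.02,-0.01,0,0,0,0.24],[-0.02,-0.01,0,0,0,0.28]]]'

```text
time: 14.02
position: [0.5301, 0.0656, 0.2827]
tool_rot: [0.889, 0.459, 0.0, -0.0]
ft_force: [-3.0, -1.3, 0.7]
grip_width: 0.0103
grip_force: 8.0
```

```bash
python3 -c "
from h import *
avg(3)"
```

```text
t 14.18
F [-2.41 -1.62  1.41] M [-0.319  0.374  0.013] sd 0.037 tq6 0.123 q6 0.5307 yaw 0.9536 w 0.0105 g 8.0 [0.5301 0.0656 0.2827]
```

Emit:
move_arm --commands '[[[0,-0.01,0,0,0,0.04],[0,-0.01,0,0,0,0.08],[0,-0.01,0,0,0,0.12],[0,-0.01,0,0,0,0.16],[0,-0.01,0,0,0,0.2],[0,-0.01,0,0,0,0.24],[0,-0.01,0,0,0,0.28]]]'

```text
time: 15.05
position: [0.5303, 0.0661, 0.2828]
tool_rot: [0.944, 0.33, 0.001, 0.0]
ft_force: [-1.4, 0.7, 0.3]
grip_width: 0.0133
grip_force: 9.9
```

```bash
python3 -c "
from h import *
avg(3)"
```

```text
t 15.20
F [-0.95  0.26  0.04] M [0.013 0.132 0.231] sd 0.049 tq6 0.294 q6 0.8108 yaw 0.6739 w 0.0134 g 9.4 [0.5302 0.066  0.2828]
```

The seat is felt: the moment rose to about 0.25 N m and the bar is skewing in the pads. I'll firm it up slightly with a 14 N squeeze, where the pads themselves limit the torque to below 0.4 N m.

Emit:
move_arm --commands '[[[0,0,0,0,0,0],[0,0,0,0,0,0],[0,0,0,0,0,0]]]' --claw 1 --squeeze 14

```text
time: 15.58
position: [0.5301, 0.0659, 0.2828]
tool_rot: [0.944, 0.33, 0.001, 0.0]
ft_force: [1.5, 1.4, -1.1]
grip_width: 0.0135
grip_force: 15.6
```

```bash
python3 -c "
from h import *
avg(4)"
```

```text
t 15.78
F [ 1.04  2.12 -1.28] M [ 0.371 -0.242  0.375] sd 0.012 tq6 0.344 q6 0.8117 yaw 0.6729 w 0.0130 g 15.6 [0.5301 0.0659 0.2828]
```

Emit:
move_arm --commands '[[[0,0,0,0,0,-0.04],[0,0,0,0,0,-0.08],[0,0,0,0,0,-0.11],[0,0,0,0,0,-0.13],[0,0,0,0,0,-0.13]]]' --squeeze 8

```text
time: 16.4
position: [0.5298, 0.0656, 0.2828]
tool_rot: [0.921, 0.391, 0.0, 0.0]
ft_force: [0.5, -0.1, 0.2]
grip_width: 0.0115
grip_force: 7.6
```

```bash
python3 -c "
from h import *
avg(4)"
```

```text
t 16.60
F [ 0.67 -0.51 -0.23] M [-0.104 -0.155  0.085] sd 0.024 tq6 0.074 q6 0.6822 yaw 0.8026 w 0.0117 g 7.6 [0.5298 0.0656 0.2828]
```

Emit:
move_arm --commands '[[[0,0,0,0,0,-0.1],[0,0,0,0,0,-0.2],[0,0,0,0,0,-0.3],[0.01,0.01,0,0,0,-0.4],[0.01,0.01,0,0,0,-0.5],[0.01,0.01,0,0,0,-0.6],[0.01,0.01,0,0,0,-0.7],[0.01,0.01,0,0,0,-0.8],[0.01,0.01,0,0,0,-0.9],[0.01,0.01,0,0,0,-1.0]]]' --squeeze 14

```text
time: 17.85
position: [0.5305, 0.0653, 0.2828]
tool_rot: [0.619, 0.785, -0.0, 0.0]
ft_force: [0.9, -1.5, 0.1]
grip_width: 0.0104
grip_force: 14.0
```

```bash
python3 -c "
from h import *
avg(2)"
```

```text
t 17.95
F [ 0.56 -1.75 -0.36] M [-0.324 -0.247 -0.031] sd 0.034 tq6 -0.243 q6 -0.3201 yaw 1.8050 w 0.0102 g 13.9 [0.5305 0.0654 0.2828]
```

Emit:
move_arm --commands '[[[0,0,0,0,0,-0.1],[0,0,0,0,0,-0.2],[0,0,0,0,0,-0.3],[0,0,0,0,0,-0.4],[0,0,0,0,0,-0.5],[0,0,0,0,0,-0.6],[0,0,0,0,0,-0.7],[0,0,0,0,0,-0.8],[0,0,0,0,0,-0.9],[0,0,0,0,0,-1.0]]]'

```text
time: 19.2
position: [0.5308, 0.0657, 0.2828]
tool_rot: [0.168, 0.986, 0.0, 0.001]
ft_force: [2.9, 0.3, -1.6]
grip_width: 0.0105
grip_force: 14.0
```

```bash
python3 -c "
from h import *
avg(2)"
```

```text
t 19.30
F [ 2.28 -0.15 -1.46] M [ 0.034 -0.521 -0.008] sd 0.041 tq6 -0.245 q6 -1.3186 yaw 2.8031 w 0.0105 g 13.9 [0.5308 0.0657 0.2828]
```

Emit:
move_arm --commands '[[[0,0,0,0,0,-0.1],[0,0,0,0,0,-0.2],[0,0,0,0,0,-0.3],[0,0,0,0,0,-0.4],[0,0,0,0,0,-0.5],[0,0,0,0,0,-0.6],[0,0,0,0,0,-0.7],[0,0,0,0,0,-0.8],[0,0,0,0,0,-0.9],[0,0,0,0,0,-1.0],[0,0,0,0,0,-1.1],[0,0,0,0,0,-1.18]]]'

```text
time: 20.8
position: [0.5306, 0.0663, 0.2828]
tool_rot: [-0.408, 0.913, 0.0, 0.001]
ft_force: [1.8, 2.7, -1.1]
grip_width: 0.0101
grip_force: 14.0
```

```bash
python3 -c "
from h import *
avg(2)"
```

```text
t 20.90
F [ 2.79  3.07 -1.1 ] M [ 0.704 -0.494 -0.042] sd 0.036 tq6 -0.215 q6 -2.4971 yaw -2.3019 w 0.0105 g 13.9 [0.5306 0.0663 0.2828]
```

Emit:
move_arm --commands '[[[0,0,0,0,0,0],[0,0,0,0,0,0],[0,0,0,0,0,0],[0,0,-1,0,0,0],[0,0,-2,0,0,0],[0,0,-3,0,0,0],[0,0,-3,0,0,0]]]' --claw -0.2

```text
time: 21.78
position: [0.531, 0.0656, 0.406]
tool_rot: [-0.408, 0.913, -0.002, 0.003]
ft_force: [1.3, 0.0, -0.7]
grip_width: 0.0516
grip_force: 0.0
```

```bash
python3 - <<'E'
from h import *
st();c=snap('wrist','w2.png');P=cloud(c);z=P[...,2]
def comp(c,z,lo,hi,h,mn):
  n,l,s2,ce=cv2.connectedComponentsWithStats(((z>lo)&(z<hi)).astype(np.uint8))
  for i in range(1,n):
    if s2[i,4]>mn:
        q=np.argwhere(l==i)[:,::-1];w=np.array([plane(c,u,v,h)[:2] for u,v in q]);print(s2[i],cv2.minAreaRect((w*1000).astype(np.float32)))
comp(c,z,.108,.135,.118,100)
print('lever');comp(c,z,.074,.09,.083,200)
hsv=cv2.cvtColor(c['pixels'],cv2.COLOR_BGR2HSV)
s=(hsv[...,2]<70)&(z>.07)&(z<.095);q=np.argwhere(s)[:,::-1];w=np.array([plane(c,u,v,.083)[:2] for u,v in q]);print('sleeve',len(q),cv2.minAreaRect((w*1000).astype(np.float32)))
E
```

```text
t 21.77 [0.531  0.0656 0.406 ] yaw -2.3008 q [-0.086  0.404  1.659 -0.     1.071 -2.497] F [ 1.27  0.02 -0.73] M [ 0.113 -0.165 -0.036] w 0.0516 g 0.0
[250 157  11  66 715] ((532.9638061523438, 66.27433776855469), (66.76310729980469, 10.233131408691406), 48.5807991027832)
lever
[ 147   41   43  105 1635] ((539.1810302734375, -62.70656967163086), (105.24811553955078, 17.191736221313477), 27.262845993041992)
[252 282  30  10 211] ((609.9834594726562, 174.4794921875), (12.69239330291748, 36.077632904052734), 48.47239303588867)Traceback (most recent call last):
  File "<stdin>", line 11, in <module>
cv2.error: OpenCV(4.12.0) /io/opencv/modules/imgproc/src/convhull.cpp:143: error: (-215:Assertion failed) total >= 0 && (depth == CV_32F || depth == CV_32S) in function 'convexHull'
```

View pics/w2.png

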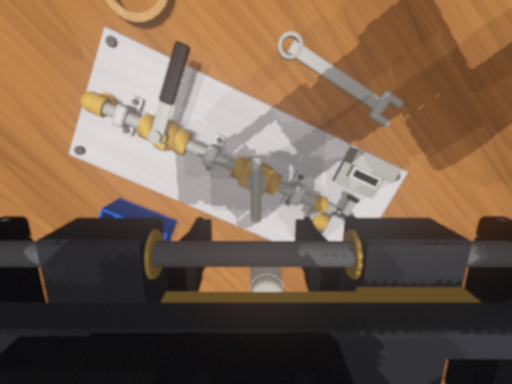

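The bar now stands at 48.6° (0.848 rad), against a seat angle of 0.82 to 0.86 plus half a turn, so the valve is backed off half a turn. The lever sleeve is at about (175,75) in this view. Next I'll move over the lever.

Emit:
move_arm --commands '[[[0.3,-0.2,0,0,0,0.175],[0.6,-0.4,0,0,0,0.35],[0.9,-0.6,0,0,0,0.525],[1.2,-0.8,0,0,0,0.7],[1.5,-1.0,0,0,0,0.875],[1.8,-1.2,0,0,0,1.05],[2.0,-1.4,0,0,0,1.225],[2.2,-1.6,0,0,0,1.4],[2.4,-1.75,0,0,0,1.575],[2.6,-1.85,0,0,0,1.75],[2.75,-1.95,0,0,0,1.925],[2.86,-2.04,0,0,0,2.1]]]'

```text
time: 23.32
position: [0.5141, -0.0741, 0.4007]
tool_rot: [0.591, 0.806, -0.001, -0.002]
ft_force: [0.5, 0.3, 0.2]
grip_width: 0.0523
grip_force: 0.0
```

Emit:
move_arm --commands '[[[0,0,0,0,0,0.175],[0,0,0,0,0,0.35],[0,0,0,0,0,0.525],[0,0,0,0,0,0.7],[0,0,0,0,0,0.875],[0,0,0,0,0,1.05],[0,0,0,0,0,1.225],[0,0,0,0,0,1.4],[0,0,0,0,0,1.44],[0,0,0,0,0,1.44]]]'

```text
time: 24.58
position: [0.5143, -0.0738, 0.4011]
tool_rot: [0.976, 0.22, -0.002, -0.001]
ft_force: [-0.4, -0.4, -0.0]
grip_width: 0.0524
grip_force: 0.0
```

```bash
python3 - <<'E'
from h import *
st();c=snap('wrist','w3.png');P=cloud(c);z=P[...,2]
n,l,s2,ce=cv2.connectedComponentsWithStats(((z>.074)&(z<.09)).astype(np.uint8))
for i in range(1,n):
    if s2[i,4]>200:
        q=np.argwhere(l==i)[:,::-1];w=np.array([plane(c,u,v,.083)[:2] for u,v in q]);print(s2[i],cv2.minAreaRect((w*1000).astype(np.float32)))
print(rel([.5158,-.0741,.078]).round(3))
E
```

```text
t 24.57 [ 0.5143 -0.0738  0.4011] yaw 0.443 q [-0.358  0.392  1.698 -0.     1.056  0.77 ] F [-0.4  -0.39 -0.04] M [ 0.03  -0.013 -0.039] w 0.0524 g 0.0
[ 245  110   18   98 1347] ((538.7935791015625, -62.941017150878906), (104.652587890625, 17.575069427490234), 25.893938064575195)
[0.047 0.039 3.984]
```

View pics/w3.png

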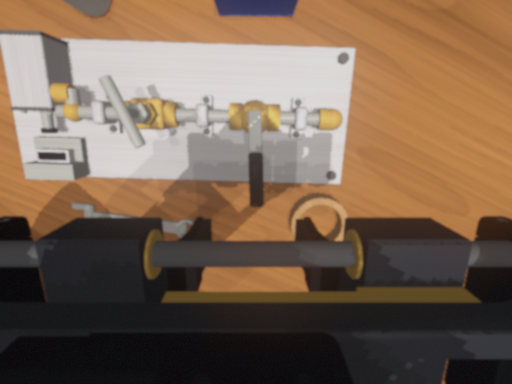

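The wrist view shows the lever aligned with the tool at column 256, with its sleeve ending at row 205 and room for a finger on both sides. I'll descend and grip lightly.

Emit:
move_arm --commands '[[[0.04,0.04,1,0,0,0],[0.04,0.04,2,0,0,0],[0.04,0.04,3,0,0,0],[0.04,0.04,3.7,0,0,0],[0.04,0.04,3.98,0,0,0],[0.04,0.04,3.98,0,0,0]]]'

```text
time: 25.38
position: [0.5169, -0.0747, 0.2429]
tool_rot: [0.976, 0.22, -0.001, -0.0]
ft_force: [-1.1, -0.5, -0.3]
grip_width: 0.0524
grip_force: 0.0
```

Emit:
move_arm --commands '[[[0,0,0,0,0,0],[0,0,0,0,0,0],[0,0,0,0,0,0],[0,0,0,0,0,0],[0,0,0,0,0,0],[0,0,0,0,0,0],[0,0,0,0,0,0]]]' --claw 1 --squeeze 6

```text
time: 26.25
position: [0.5171, -0.0747, 0.2438]
tool_rot: [0.976, 0.22, 0.0, 0.0]
ft_force: [-1.1, 0.2, 2.4]
grip_width: 0.016
grip_force: 6.0
```

```bash
python3 - <<'E'
from h import *
st()
P=np.array([.579,-.044]);o=get_obs();t=R.from_quat(o['tool_rot']).as_matrix();p=o['position'][:2]
d=p-P;print(np.hypot(*d),np.degrees(np.arctan2(*d[::-1])))
for k in range(1,25):
    a=k*.07;rv=R.from_rotvec([0,0,a]).as_matrix()[:2,:2]
    w=np.r_[P+rv@d-p,0];print(k,(t.T@w/.04).round(2)[:2],-round(a,2))
E
```

```text
t 26.25 [ 0.5171 -0.0747  0.2438] yaw 0.443 q [-0.358  0.646  1.818 -0.     0.677  0.77 ] F [-1.09  0.25  2.4 ] M [-0.026  0.029  0.08 ] w 0.0160 g 6.0
0.06911585054798337 -153.60263961410388
1 [0.01 0.12] -0.07
2 [0.02 0.24] -0.14
3 [0.04 0.36] -0.21
4 [0.08 0.48] -0.28
5 [0.12 0.59] -0.35
6 [0.16 0.7 ] -0.42
7 [0.22 0.81] -0.49
8 [0.28 0.91] -0.56
9 [0.35 1.01] -0.63
10 [0.43 1.11] -0.7
11 [0.51 1.19] -0.77
12 [0.6  1.28] -0.84
13 [0.69 1.35] -0.91
14 [0.79 1.42] -0.98
15 [0.89 1.48] -1.05
16 [1.   1.54] -1.12
17 [1.11 1.58] -1.19
18 [1.23 1.62] -1.26
19 [1.35 1.65] -1.33
20 [1.46 1.68] -1.4
21 [1.58 1.69] -1.47
22 [1.71 1.7 ] -1.54
23 [1.83 1.69] -1.61
24 [1.95 1.68] -1.68
```

Emit:
move_arm --commands '[[[0.01,0.12,0,0,0,-0.07],[0.02,0.24,0,0,0,-0.14],[0.04,0.36,0,0,0,-0.21],[0.08,0.48,0,0,0,-0.28],[0.12,0.59,0,0,0,-0.35],[0.16,0.7,0,0,0,-0.42],[0.22,0.81,0,0,0,-0.49],[0.28,0.91,0,0,0,-0.56],[0.35,1.01,0,0,0,-0.63],[0.43,1.11,0,0,0,-0.7],[0.51,1.19,0,0,0,-0.77],[0.6,1.28,0,0,0,-0.84]]]'

```text
time: 27.75
position: [0.5601, -0.1102, 0.2437]
tool_rot: [0.801, 0.599, -0.0, -0.001]
ft_force: [-1.6, 2.4, 5.0]
grip_width: 0.0162
grip_force: 6.0
```

```bash
python3 -c "
from h import *
avg(2)"
```

```text
t 27.85
F [-0.65  1.89  4.22] M [0.289 0.082 0.098] sd 0.004 tq6 -0.016 q6 -0.1045 yaw 1.2847 w 0.0161 g 6.0 [ 0.5606 -0.1103  0.2437]
```

Emit:
move_arm --commands '[[[0.01,0.12,0,0,0,-0.07],[0.02,0.24,0,0,0,-0.14],[0.04,0.36,0,0,0,-0.21],[0.08,0.48,0,0,0,-0.28],[0.12,0.59,0,0,0,-0.35],[0.16,0.7,0,0,0,-0.42],[0.22,0.81,0,0,0,-0.49],[0.28,0.91,0,0,0,-0.56],[0.35,1.01,0,0,0,-0.63]]]'

```text
time: 28.98
position: [0.6026, -0.1085, 0.2436]
tool_rot: [0.576, 0.817, -0.001, -0.001]
ft_force: [-3.2, 0.9, 5.8]
grip_width: 0.0162
grip_force: 6.0
```

```bash
python3 -c "
from h import *
avg(2)"
```

```text
t 29.07
F [-1.78  1.94  4.66] M [0.229 0.194 0.075] sd 0.039 tq6 -0.011 q6 -0.7034 yaw 1.9144 w 0.0159 g 6.0 [ 0.603  -0.1083  0.2436]
```

Emit:
move_arm --commands '[[[0,0.05,0,0,0,-0.03],[0.01,0.1,0,0,0,-0.06],[0.01,0.14,0,0,0,-0.08],[0.01,0.17,0,0,0,-0.1],[0.01,0.2,0,0,0,-0.11],[0.01,0.2,0,0,0,-0.11]]]'

```text
time: 29.82
position: [0.6079, -0.1063, 0.2432]
tool_rot: [0.531, 0.847, -0.003, -0.004]
ft_force: [-9.0, -4.0, 8.0]
grip_width: 0.0166
grip_force: 6.0
```

```bash
python3 -c "
from h import *
avg(2)"
```

```text
t 29.93
F [-8.96 -3.87  7.35] M [-0.645  1.377 -0.09 ] sd 0.004 tq6 -0.092 q6 -0.8014 yaw 2.0220 w 0.0163 g 6.0 [ 0.6079 -0.1063  0.2432]
```

Emit:
move_arm --commands '[[[0,0.03,0,0,0,-0.01],[0,0.05,0,0,0,-0.01],[0,0.07,0,0,0,-0.01],[0,0.07,0,0,0,-0.01]]]'

```text
time: 30.42
position: [0.6098, -0.1054, 0.2431]
tool_rot: [0.527, 0.85, -0.003, -0.005]
ft_force: [-11.1, -5.5, 9.0]
grip_width: 0.02
grip_force: 6.0
```

```bash
python3 -c "
from h import *
avg(2)"
```

```text
t 30.52
F [-11.22  -4.73   8.74] M [-0.908  1.732 -0.086] sd 0.022 tq6 -0.091 q6 -0.8082 yaw 2.0324 w 0.0198 g 6.0 [ 0.6098 -0.1054  0.2431]
```

The lever is hard on its stop: it has turned about 1.58 rad and the force has risen to 12 N. I'll release, lift away and check.

Emit:
move_arm --commands '[[[0,-0.07,0,0,0,0],[0,-0.07,0,0,0,0],[0,-0.07,0,0,0,0],[0,-0.07,0,0,0,0],[0,-0.07,-1,0,0,0],[0,-0.07,-2,0,0,0],[0,-0.07,-3,0,0,0],[0,-0.07,-4,0,0,0],[0,-0.07,-4,0,0,0]]]' --claw -0.2

```text
time: 31.65
position: [0.6118, -0.1058, 0.4076]
tool_rot: [0.526, 0.85, 0.001, 0.004]
ft_force: [-0.2, -0.3, -0.7]
grip_width: 0.0519
grip_force: 0.0
```

```bash
python3 - <<'E'
from h import *
st();snap('wrist','w4.png');c=load('wrist');z=cloud(c)[...,2]
for lo,hi,h in((.074,.09,.083),(.108,.135,.118)):
  n,l,s2,ce=cv2.connectedComponentsWithStats(((z>lo)&(z<hi)).astype(np.uint8))
  for i in range(1,n):
    if s2[i,4]>200:
        q=np.argwhere(l==i)[:,::-1];w=np.array([plane(c,u,v,h)[:2] for u,v in q]);print(s2[i],cv2.minAreaRect((w*1000).astype(np.float32)))
E
```

```text
t 31.65 [ 0.6118 -0.1058  0.4076] yaw 2.033 q [-0.351  0.517  1.443  0.     1.172 -0.813] F [-0.23 -0.31 -0.71] M [-0.022 -0.129  0.032] w 0.0519 g 0.0
[ 238  108   19   97 1291] ((597.818359375, -84.68702697753906), (15.893369674682617, 105.80620574951172), 23.684555053710938)
```

View pics/w4.png

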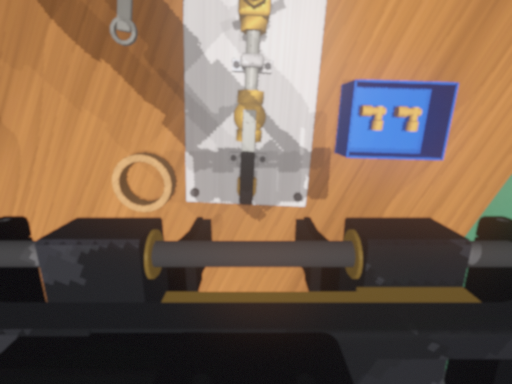

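```bash
python3 - <<'E'
from h import *
c=load('wrist');P=cloud(c);z=P[...,2];hsv=cv2.cvtColor(c['pixels'],cv2.COLOR_BGR2HSV)
# plate edges from this view: leftmost/rightmost plate pixels per row
L=[];Rr=[]
for v in range(5,185,3):
    u=np.where((z[v]>.007)&(z[v]<.02)&(np.arange(512)>170)&(np.arange(512)<335))[0]
    if len(u)>20: L.append(plane(c,u[0],v,.012)[:2]);Rr.append(plane(c,u[-1],v,.012)[:2])
for A in(L,Rr):
    f=cv2.fitLine(np.float32(A),cv2.DIST_HUBER,0,.001,.001).ravel();print(len(A),np.degrees(np.arctan2(-f[0],f[1])),f)
# lever centre line: mid of pixels per row
M=[]
for v in range(112,203,3):
    u=np.where((z[v]>.074)&(z[v]<.095))[0]
    if len(u): M.append(plane(c,u.mean(),v,.083)[:2])
f=cv2.fitLine(np.float32(M),cv2.DIST_HUBER,0,.001,.001).ravel();print('lever',np.degrees(np.arctan2(-f[0],f[1])))
E
```

```text
60 -156.32112 [ 0.40161008 -0.91581076  0.4942209  -0.05784512]
60 -156.30856 [ 0.40181094 -0.91572267  0.64468753  0.01664406]
lever -156.42517
```

The lever is parallel to the plate edges to 0.1°, so the ball valve is fully open, and the arm is clear of everything.

```bash
python3 -c "
from rig import *
print(hand_in())"
```

```text
the job is handed in; nothing more can be done
None
```

The job is handed in at about 32 s: needle seated by feel at about 0.39 N m (0.6 turns the bonnet) and backed off half a turn, then the lever swung fully open to its stop along the pipe. The loose parts were not touched; the hand-in returned no verdict.

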